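# Check a heel raise on the height gauge

### The job

Put the taller of the two cork heel raises into the measuring channel and slide it in, flat end first, until it comes up against the two end stops and holds the switch's roller arm tripped. Then stand the bridge gauge squarely over it, set down rather than dropped, both legs flat on the plate outside the rails, so that its sprung foot rests near the middle of the heel raise and reads its height; let go of everything. Leave the lower heel raise and the other things where they are.

Things in the scene. Friction and masses are not known exactly. Their poses are not given: they have to be found in the camera images.
- station: Measuring station, fixed: aluminium plate 200 x 130 x 12 mm lying flat. Origin: centre of the plate's underside, z up; plate top at z = 12 mm. A channel with its mouth at the -x end runs along +x in the middle (y = 0). The switch housing (14 mm high above the plate) stands outside the channel at x = 54 to 84, y = 37 to 61 mm; its cable gland reaches x = 100 mm.
- mouth (a point): Middle of the channel's mouth, on the plate's top at station x = -60 mm, y = 0. Two steel rails, 7 mm thick and 10 mm high above the plate, inner faces at y = +/-30 mm, run from here to x = +45 mm; short flared ends reach back to about x = -84 mm, y = +/-46 mm.
- seat (a point): Point on the plate's top (12 mm above the tray) at station x = 22 mm, y = 0: where the origin of a heel raise lies when its flat end touches both end stops, two upright pins 10 mm across and 12 mm high above the plate at station x = 67 mm, y = +/-20 mm (the flat end stops at x = 62 mm). Axes as the station's.
- switch_arm (a joint): Roller arm of the limit switch, rad. It turns about an upright pin at station x = 66, y = 48 mm and reaches across the channel above the rails. 0 at rest; grows as the roller is pushed to station +x; tripped above 0.40; about 0.58 with the heel raise against the stops. A weak spring (0.3 N at the roller) pushes back; the heel raise's friction holds it when let go.
- roller (a point): Axis of the roller at the end of the 50 mm switch arm, 20 mm above the plate; roller 16 mm across, 12 mm tall. At rest at station x = 42, y = 4 mm.
- heel_tall: The taller heel raise, loose: D-shaped cork block with a thin dark rubber sole, 80 mm long (x), 50 mm wide (y), 40 mm high, 0.15 to 0.3 kg. Origin: centre of its underside, z up. Flat end at x = +40 mm; sides are straight and parallel from x = -15 to +40 mm; the other end, at x = -40 mm, is a half circle of radius 25 mm.
- heel_low: The lower heel raise, the same shape and materials but 28 mm high. To be left alone. (Fixed surroundings: the cart's tubular side rails stand up to 0.25 m above the tray along its left and right edges, about 0.4 m either side of the robot's middle; pass over them.)
- gauge: Bridge gauge, loose, 0.46 kg, 152 mm high, on two legs. Origin: midway between the legs at sole level, z up; y along the bridge. Soles at y = +/-52 mm, 36 (x) by 12 mm (y): 92 mm clear between them. Crossbeam 116 mm long, z = 70 to 82 mm. Upright grip on its middle, 26 (x) by 30 mm (y), z = 88 to 152 mm, scale and pointer on its -x face: grip it across y. May be used either way round.
- gauge_foot (a joint): Travel of the gauge's sprung foot, m, 0 to 0.050. 0 hanging free, its face then 4 mm above the soles' level; grows as the foot is pushed up. Height of the part under it = reading + 4 mm with soles and part on the same surface (0.036 on the taller heel raise). The spring and the foot's own weight press down with 0.7 to 1.4 N, less than the gauge's weight.
- foot_face (a point): Centre of the underside of the sprung foot, a steel disc 26 mm across.
- cotton_jar: Bystander: clear jar with red lid, 75 mm across, 94 mm high; origin centre of underside.
- pen_torch: Bystander: aluminium pen torch 124 mm long (y), 14 mm thick; origin under its middle.
- med_cup: Bystander: small clear cup 41 mm across, 34 mm high; origin centre of underside.
Mind the look-alikes: they are no part of the job. What is shaped like the heel_tall but red is not meant.

How it is judged (in metres and radians):
On the way:
1. the taller heel raise lies in the channel, flat end first, and holds the switch arm tripped (value of joint switch_arm above 0.4 rad and x of heel_tall in the frame of station between 0.01 and 0.028 m and y of heel_tall in the frame of station between -0.01 and 0.01 m and z of heel_tall in the frame of station below 0.016 m and angle between heel_tall's own z axis and vertical below 0.05 rad), for 0.2 s.
At the end, for the whole second after the job is handed in: Taller heel raise flat in the channel, origin 10 to 28 mm along station x, switch arm above 0.40 rad; gauge soles on the plate (2 mm), upright (0.035 rad), square across the channel (0.2 rad), foot resting on the raise within 18 mm of its middle, reading 0.0335 to 0.0385 m; all at rest (all of step 1 and value of joint gauge_foot between 0.0335 and 0.0385 m and z of gauge in the frame of station between 0.01 and 0.0145 m and angle between gauge's own z axis and vertical below 0.035 rad and horizontal distance between foot_face and heel_tall below 0.018 m and angle between the y axis of gauge and the y axis of station, either way round below 0.2 rad and contact force between gauge and heel_tall above 0.2 N and linear speed of each of gauge, heel_tall below 0.02 m/s); the robot touches nothing.
It fails at once if the lower heel raise is moved more than 30 mm (distance of heel_low from where it was at the start of the episode above 0.03 m).
It fails at once if a bystander is moved more than 30 mm (distance of any of cotton_jar, pen_torch, med_cup from where it was at the start of the episode above 0.03 m).
It fails at once if the gauge is let go in the air (its soles more than 18 mm above the station's plate) (height (world z) of gauge above 0.03 m and contact force between the fingers and gauge below 0.02 N).
It also fails if it takes over 67 s, if anything falls off the work surface, if the arm or the gripper's body presses on something with over 40 N, if the wrist force passes 120 N, or if a joint passes its speed limit or range.

### The arm

A 6-joint arm with a two-finger parallel gripper is mounted at the origin on a cart in front of the work surface, level with it; the furniture and walls round the work are solid. World frame = base frame: x ahead of the robot, y to its left, z up, the work surface at z = 0. Lengths are in mm, angles in rad, forces in N, time in s.
With the tool pointing down it reaches from about 400 to 925 mm from the base axis. Payload 12.5 kg.
Tool frame: the origin (TCP) lies midway between the tips of the shut fingers; the grasp point (between the pads) lies 19 mm behind it; z points along the fingers, y is the line along which they close (so a half turn about z gives the same grasp; the last joint's range is limited). The gripper opens to 95 mm and grips with 3 to 60 N. Pads are 20 mm wide; open, the fingers measure 119 mm over their backs; the gripper's body (75 mm by 180 mm) begins 59 mm behind the grasp point.
Start: joints at [1.149, 0.491, 1.559, -0, 1.092, -0.106], TCP at [194.094, 594.116, 214.661] pointing down, gripper open.
Joint ranges: [-3.1, 3.1], [-0.84, 2.19], [0.05, 2.79], [-1.13, 4.28], [0.06, 2.93], [-2.69, 2.69]. Speed limits (rad/s): [2.22, 2.22, 2.79, 3.14, 3.14, 3.14].

### API

Orientations are given as [roll, pitch, yaw] about the fixed x, y, z axes, in that order (R = Rz(yaw) Ry(pitch) Rx(roll)).
In Python, from cell import state, viewer, env, models gives the robot as it stands. The module is installed in compiled form; this text tells all that it offers.
- The arm moves only by the tool arm_command, never from a script. Its argument "rows" is a list of rows, each a list of 2 entries, a list of its own where there are three numbers: the shift along the tool's x, y, z normalised to -1 to 1, where 1 is 0.25 m, then the turn about the tool's z normalised to -1 to 1, where 1 is pi rad. A call has exactly 5 rows; each row shifts and turns the commanded pose from where the row before left it, along the tool's axes as they then stand; what a row does not reach is not made up. A row lasts 1/10 s, in which the tool goes at most 50 mm and 8.59 degrees, less where a joint would pass 70% of its speed; a pose out of reach is approached as far as the arm can. A call with a number of a shift or a turn outside -1 to 1 is refused whole. A call with a gripper value outside its range is refused whole. "claw" is the opening, from 0 (shut) to 1 (fully open), set as the call begins (left out, the last holds). The fingers move at their own pace and stop on an object; the grip force is fixed at half the most. Time passes only in rows, so rows that do not move let the fingers close, or fill a call up. It gives the time, the measured TCP pose, the force, the opening and the grip force at its end, in the units of the state.
- state(): the state, without advancing time (a new reading comes with each control period).
- viewer.read_camera(name): name is "scene" or "top"; returns (picture, depth): 384x512x3 uint8, red, green, blue; 384x512 float32, mm along the optical axis (not along the pixel's ray), 0 where there is no reading.
- viewer.get_calibration(name): a dict with "camera_matrix" (3x3 intrinsics, pixels), "world_to_cam" (4x4, takes a point from world to camera coordinates). Camera axes: x right, y up, looking along -z (the intrinsics and any distortion apply to the point x, -y, -z); pixel columns grow to the right and rows downward; lengths in mm; the calibration is good to about 2 mm. A picture is of the moment at which its call begins. get_calibration takes no time and is no camera call.
- env.job_done(): hands the job in; it is judged then, once.
Trained networks look in the newest picture that a camera, given by its name, has taken for a name from the list of things; names that differ only in an ending like _2 or _b are one class to them, and where a whole thing is asked for, a point or a joint stands for the part that bears it (a point fixed in the world has none). Each returns a list of dicts, best first, with "confidence" (0 to 1); they miss things now and then, are a little off and sometimes report something else, mostly with a low value. They report only what shows in the picture. A call takes as long as a camera call. They do not tell look-alikes from the thing itself.
- models.search_frame(camera, label): "position" ([x, y, z] in mm, in world coordinates, good to about 4 mm: the middle of the surface that is visible of it).
- models.mark_of(camera, label): "position" ([x, y, z] in mm, in world coordinates, good to about 4 mm: a listed point, or the origin of a listed thing).
The state is a dict: "t": time; "joints": joint angles; "qvel": joint speeds; "tau": joint torques, N m; "eef_pos": TCP position; "tcp_rot": TCP orientation; "ft_force": force on the tool from outside, world axes, zero at the start; "moment": the same for the moment, N m; "opening": opening from 0.0 (shut) to 1.0 (fully open); "grip_force": force on a finger pad.
Only numpy, scipy, OpenCV 4.12 (cv2) and the standard library are available. Lean on these libraries where they do the work, as an engineer would, in place of code of your own. Each camera call takes 0.05 s, during which the arm holds its last target. There are 200 camera calls.

## Working session

There is one attempt and no reset: what is moved stays moved. The work goes in short steps, Python scripts to look and compute and a tool call to move; the robot and the scene stay as the last step left them, time stands still between calls to the robot, and variables do not carry over. Pictures are saved under pics/ and viewed, at most 10 in all, crops included, and the job is handed in when it is done.

Besides the shell and the picture viewer there is one more tool, called after ">>>" in YAML: its name, and indented under it one key for each argument. arm_command: Moves the arm, as the interface text tells. Scaled input: -1 to 1 covers 0.25 m each way for a shift and pi rad each way for a turn. Its arguments: {"type":"object","properties":{"rows":{"type":"array","items":{"type":"array"}},"claw":{"type":"number"}},"required":["rows"]}

```bash
mkdir -p pics
python3 - <<'E'
from cell import state, viewer, env, models
import cv2,numpy as np
s=state();print(s['t'],s['eef_pos'],s['tcp_rot'],s['opening'])
for c in ['top','scene']:
    p,d=viewer.read_camera(c);cv2.imwrite(f'pics/{c}0.png',p[:,:,::-1]);np.save(f'{c}0.npy',d)
    np.save(f'{c}0p.npy',p)
    k=viewer.get_calibration(c);print(c,np.round(k['camera_matrix'],1).tolist(),np.round(k['world_to_cam'],3).tolist(), [q for q in k])
    for n in ['station','mouth','seat','roller','heel_tall','heel_low','gauge','foot_face','cotton_jar','pen_torch','med_cup']:
        r=models.mark_of(c,n)
        print(n,[(np.round(x['position']).astype(int).tolist(),round(x['confidence'],2)) for x in r][:4])
E
```

```text
0.0 [193.96580628 593.8749228  214.06021923] [-3.14045685e+00 -1.30231094e-04  2.82583404e+00] 1.0007444594649109
top [[404.1, 0.0, 255.5], [0.0, 404.1, 194.2], [0.0, 0.0, 1.0]] [[-0.027, -1.0, 0.007, 26.502], [0.997, -0.026, 0.078, -546.391], [-0.078, 0.009, 0.997, -844.18], [0.0, 0.0, 0.0, 1.0]] ['camera_matrix', 'world_to_cam']
station [([579, 4, 3], 0.6)]
mouth [([517, 1, 10], 0.84)]
seat [([601, 7, 10], 0.84)]
roller [([620, 16, 34], 0.45)]
heel_tall [([644, 218, 3], 0.71), ([441, 209, 2], 0.7)]
heel_low [([443, 210, 3], 0.69)]
gauge [([375, 92, 1], 0.65), ([474, -252, 2], 0.59)]
foot_face [([473, -254, 1], 0.6)]
cotton_jar [([750, 173, 3], 0.68)]
pen_torch [([375, 91, 0], 0.77)]
med_cup [([392, -150, 1], 0.75)]
scene [[438.0, 0.0, 257.7], [0.0, 438.0, 192.3], [0.0, 0.0, 1.0]] [[0.594, -0.805, 0.021, -328.214], [0.383, 0.305, 0.872, -247.868], [-0.708, -0.51, 0.489, -768.983], [0.0, 0.0, 0.0, 1.0]] ['camera_matrix', 'world_to_cam']
station [([586, 4, -3], 0.96), ([640, 216, 0], 0.45)]
mouth [([523, -2, 12], 0.92)]
seat [([473, -253, 1], 0.68), ([600, 8, 13], 0.55)]
roller [([441, 212, -2], 0.68), ([623, 11, 32], 0.38)]
heel_tall [([641, 217, 0], 0.92), ([542, 300, 0], 0.72)]
heel_low [([440, 215, -4], 0.78)]
gauge [([472, -254, -2], 0.92)]
foot_face [([471, -248, 5], 0.41)]
cotton_jar [([624, 10, 31], 0.28)]
pen_torch [([374, 91, 3], 0.66)]
med_cup [([389, -152, -5], 0.81), ([374, 91, -1], 0.7)]
```

View pics/top0.png

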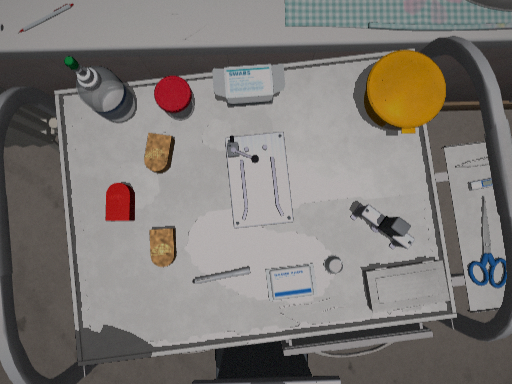

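View pics/scene0.png

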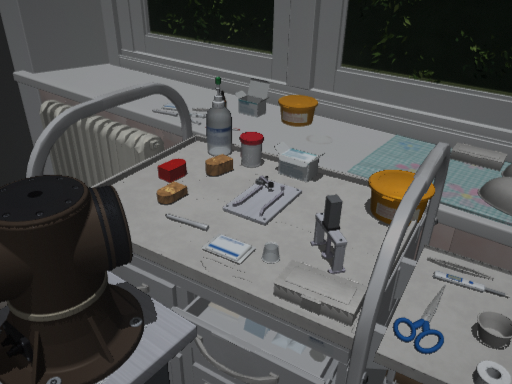

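The top view shows cork blocks at (158,152) and (162,246), with the red look-alike at (120,202). The station is at (260,180) with its mouth facing down in the image, and the gauge is at (383,225), turned. Next I'll measure heights and orientations from depth.

```bash
cat > h.py <<'E'
import numpy as np,cv2
from cell import viewer
def cloud(c,d):
    k=viewer.get_calibration(c);K=k['camera_matrix'];W=np.linalg.inv(k['world_to_cam'])
    v,u=np.mgrid[:d.shape[0],:d.shape[1]]
    x=(u-K[0,2])/K[0,0]*d;y=(v-K[1,2])/K[1,1]*d
    P=np.stack([x,-y,-d,np.ones_like(d)],-1)@W.T
    P[d<=0]=np.nan
    return P[...,:3]
def rect(P):
    r=cv2.minAreaRect(P[:,:2].astype(np.float32));return np.round(r[0],1),np.round(r[1],1),round(r[2],1)
E
python3 - <<'E'
from h import *
d=np.load('top0.npy');C=cloud('top',d);p=np.load('top0p.npy')
def reg(n,u0,u1,v0,v1,zs):
    R=C[v0:v1,u0:u1].reshape(-1,3);R=R[~np.isnan(R[:,0])]
    print(n,'zpct',np.round(np.percentile(R[:,2],[5,25,50,75,90,95,99]),1))
    for lo,hi in zs:
        Q=R[(R[:,2]>lo)&(R[:,2]<hi)]
        if len(Q)>4: print('  ',lo,hi,len(Q),rect(Q),Q.mean(0).round(1))
reg('A',138,180,125,180,[(20,60),(24,36),(36,60)])
reg('B',142,182,220,275,[(15,60),(20,36)])
reg('G',345,415,195,255,[(10,60),(60,90),(60,100),(120,160),(140,165)])
reg('S',222,300,128,232,[(5,40),(8,16),(17,30)])
for c in [(138,180,125,180),(142,182,220,275)]:
    u0,u1,v0,v1=c
    print(np.round(C[v0:v1:5,u0:u1:4,2]).astype(int))
a=p[115:285,90:200];a=cv2.resize(a,None,fx=3.5,fy=3.5,interpolation=2)
b=p[125:255,215:425];b=cv2.resize(b,None,fx=2,fy=2,interpolation=2)
o=np.zeros((595,800,3),np.uint8);o[:595,:385]=a[:595];o[:260,385:800]=b[:,:415]
cv2.imwrite('pics/crop0.png',o[:,:,::-1])
E
```

```text
A zpct [-2.8 -0.9  1.1 38.5 40.2 41.  42. ]
   20 60 911 (array([639.4, 217.9]), array([50.6, 79.8]), 80.4) [640.6 216.   38.3]
   24 36 67 (array([639.2, 216.4]), array([47.6, 78.7]), 80.3) [633.8 202.8  31.1]
   36 60 822 (array([639.5, 218. ]), array([50.4, 79.7]), 80.3) [641.5 217.4  39.3]
B zpct [-2.8 -1.1  0.9 26.9 28.3 29.  30.2]
   15 60 869 (array([439.4, 212.5]), array([78.4, 50.8]), 1.7) [441.3 211.3  27.1]
   20 36 856 (array([439.4, 212.5]), array([78.4, 50.8]), 1.7) [441.2 211.6  27.3]
G zpct [-3.100e+00 -1.300e+00  1.000e-01  1.910e+01  9.100e+01  1.492e+02
  1.522e+02]
   10 60 107 (array([ 466.4, -242.5]), array([114.1,  20.5]), 44.2) [ 476.2 -233.3   31.2]
   60 90 547 (array([ 470.7, -247.9]), array([115.5,  29.5]), 49.4) [ 473.3 -242.1   81.1]
   60 100 577 (array([ 470.7, -247.9]), array([115.5,  29.5]), 49.4) [ 473.2 -241.9   81.8]
   120 160 332 (array([ 471.4, -248.5]), array([30.7, 27.2]), 50.7) [ 471.2 -244.9  145.9]
   140 165 261 (array([ 471.4, -248.6]), array([30.4, 27.1]), 50.3) [ 471.1 -246.6  150.3]
S zpct [-2.2  0.6 10.5 12.1 14.3 21.9 33.7]
   5 40 
[... 2414 characters left out ...]
  -3                    1                    0
                    27                   26                   28
                    29                   28                    7
                    -2]
 [                   0                   -1                    1
                    -1                   27 -9223372036854775808
                    25                    1                    1
                    -1]
 [                   0                    1                    1
                    -2                    1                    0
                    -4                    1                   -1
                     0]]<stdin>:15: RuntimeWarning: invalid value encountered in cast
```

View pics/crop0.png

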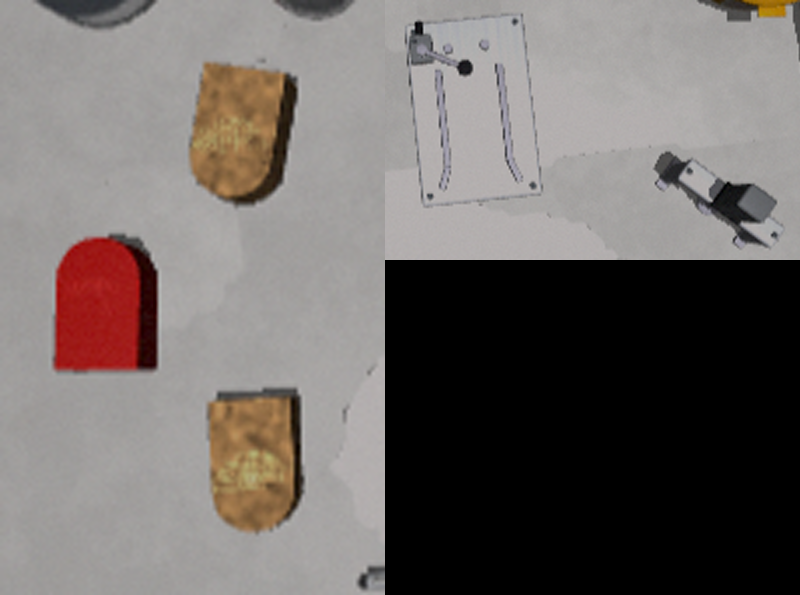

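The upper cork block is the 40 mm one, at (639.5, 218) with yaw -9.6°. The station is at (580.4, 4.3) with yaw 4.6°, and the gauge is at (471, -248.5) with its beam at about 50°. I'll write a planning helper next.

```bash
cat >> h.py <<'E'
from cell import state
from math import *
ST=np.array([580.4,4.3]);SY=radians(4.6)
def stn(x,y): # station -> world
    c,s=cos(SY),sin(SY);return ST+np.array([c*x-s*y,s*x+c*y])
def plan(pts,step=40,dz=7.5,cur=None):
    """pts: (x,y,z,yawdeg); prints rows for moves through pts"""
    s=state();p=np.array(cur[:3] if cur else s['eef_pos']);a=cur[3] if cur else degrees(s['tcp_rot'][2])
    print('now',s['t'],p.round(1),round(a,1),np.round(s['ft_force'],1),round(s['opening'],3),s['grip_force'])
    rows=[]
    for x,y,z,yaw in pts:
        q=np.array([x,y,z]);da=(yaw-a+90)%180-90   # half turn equivalent
        n=max(1,ceil(np.linalg.norm(q-p)/step),ceil(abs(da)/dz))
        d=(q-p)/n
        for i in range(n):
            r=radians(a);t=[cos(r)*d[0]+sin(r)*d[1],sin(r)*d[0]-cos(r)*d[1],-d[2]]
            rows.append([[round(float(v)/250,3) for v in t],round(-da/n/180,4)]);a+=da/n
        p=q
    while len(rows)%5: rows.append([[0,0,0],0])
    for i in range(0,len(rows),5): print(rows[i:i+5])
E
python3 - <<'E'
from h import *
h=np.array([639.5,218])+5*np.array([cos(radians(-9.6)),sin(radians(-9.6))])
plan([(194,594,330,161.9),(h[0],h[1],250,170.4),(h[0],h[1],80,170.4)],step=44)
E
```

```text
now 1.2 [194.1 594.1 214.7] 161.9 [-0.5  0.1 -0.3] 0.996 0.0
[[[0.0, -0.0, -0.154], 0.0], [[0.0, -0.0, -0.154], 0.0], [[0.0, -0.0, -0.154], 0.0], [[-0.156, -0.062, 0.023], -0.0034], [[-0.155, -0.064, 0.023], -0.0034]]
[[[-0.154, -0.066, 0.023], -0.0034], [[-0.154, -0.067, 0.023], -0.0034], [[-0.153, -0.069, 0.023], -0.0034], [[-0.152, -0.071, 0.023], -0.0034], [[-0.151, -0.072, 0.023], -0.0034]]
[[[-0.151, -0.074, 0.023], -0.0034], [[-0.15, -0.075, 0.023], -0.0034], [[-0.149, -0.077, 0.023], -0.0034], [[-0.148, -0.078, 0.023], -0.0034], [[-0.147, -0.08, 0.023], -0.0034]]
[[[-0.147, -0.082, 0.023], -0.0034], [[-0.146, -0.083, 0.023], -0.0034], [[0.0, 0.0, 0.17], 0.0], [[0.0, 0.0, 0.17], 0.0], [[0.0, 0.0, 0.17], 0.0]]
[[[0.0, 0.0, 0.17], 0.0], [[0, 0, 0], 0], [[0, 0, 0], 0], [[0, 0, 0], 0], [[0, 0, 0], 0]]
```

>>> arm_command:
  rows:
    - [[0,0,-0.155],0]
    - [[0,0,-0.155],0]
    - [[0,0,-0.155],0]
    - [[-0.156,-0.062,0.02],-0.0034]
    - [[-0.155,-0.064,0.02],-0.0034]
  claw: 1

```text
t: 1.7
eef_pos: [258.7, 540.2, 321.9]
tcp_rot: [3.139, 0.001, 2.85]
ft_force: [0.8, 1.0, -0.1]
opening: 1.001
grip_force: 0.0
```

>>> arm_command:
  rows:
    - [[-0.154,-0.066,0.02],-0.0034]
    - [[-0.154,-0.067,0.02],-0.0034]
    - [[-0.153,-0.069,0.02],-0.0034]
    - [[-0.152,-0.071,0.02],-0.0034]
    - [[-0.151,-0.072,0.02],-0.0034]

```text
t: 2.2
eef_pos: [420.3, 404.5, 295.9]
tcp_rot: [3.141, 0.0, 2.901]
ft_force: [0.9, 0.3, 0.2]
opening: 0.999
grip_force: 0.0
```

>>> arm_command:
  rows:
    - [[-0.151,-0.074,0.02],-0.0034]
    - [[-0.15,-0.075,0.02],-0.0034]
    - [[-0.149,-0.077,0.02],-0.0034]
    - [[-0.148,-0.078,0.02],-0.0034]
    - [[-0.147,-0.08,0.02],-0.0034]

```text
t: 2.7
eef_pos: [581.2, 270.2, 270.8]
tcp_rot: [3.141, 0.0, 2.954]
ft_force: [0.7, 0.5, -0.2]
opening: 0.999
grip_force: 0.0
```

>>> arm_command:
  rows:
    - [[-0.147,-0.082,0.02],-0.0034]
    - [[-0.146,-0.083,0.02],-0.0034]
    - [[0,0,0.15],0]
    - [[0,0,0.15],0]
    - [[0,0,0],0]

```text
t: 3.2
eef_pos: [642.8, 216.8, 181.0]
tcp_rot: [-3.138, -0.008, 2.975]
ft_force: [-0.1, 0.3, -0.5]
opening: 0.999
grip_force: 0.0
```

Run:
```python
from h import *
h=np.array([639.5,218])+5*np.array([cos(radians(-9.6)),sin(radians(-9.6))])
plan([(h[0],h[1],70,170.4),(h[0],h[1],17,170.4)],step=30)
```

```text
now 3.2 [642.8 216.8 181. ] 170.4 [-0.1  0.3 -0.5] 0.999 0.0
[[[-0.002, 0.001, 0.111], 0.0], [[-0.002, 0.001, 0.111], 0.0], [[-0.002, 0.001, 0.111], 0.0], [[-0.002, 0.001, 0.111], 0.0], [[0.0, 0.0, 0.106], 0.0]]
[[[0.0, 0.0, 0.106], 0.0], [[0, 0, 0], 0], [[0, 0, 0], 0], [[0, 0, 0], 0], [[0, 0, 0], 0]]
```

>>> arm_command:
  rows:
    - [[-0.001,0,0.11],0]
    - [[-0.001,0,0.11],0]
    - [[-0.001,0,0.11],0]
    - [[-0.001,0,0.11],0]
    - [[0,0,0.1],0]

```text
t: 3.7
eef_pos: [646.4, 218.1, 51.9]
tcp_rot: [3.141, 0.002, 2.976]
ft_force: [0.2, 0.0, -0.3]
opening: 0.996
grip_force: 0.0
```

>>> arm_command:
  rows:
    - [[0,0,0.1],0]
    - [[0,0,0.016],0]
    - [[0,0,0],0]
    - [[0,0,0],0]
    - [[0,0,0],0]

```text
t: 4.2
eef_pos: [646.4, 217.7, 23.8]
tcp_rot: [3.141, 0.002, 2.975]
ft_force: [0.1, 0.0, -0.4]
opening: 1.0
grip_force: 0.0
```

>>> arm_command:
  rows:
    - [[0,0,0],0]
    - [[0,0,0],0]
    - [[0,0,0],0]
    - [[0,0,0],0]
    - [[0,0,0],0]
  claw: 0

```text
t: 4.7
eef_pos: [645.6, 217.5, 21.9]
tcp_rot: [3.142, -0.0, 2.975]
ft_force: [0.0, -0.5, 0.5]
opening: 0.633
grip_force: 0.0
```

>>> arm_command:
  rows:
    - [[0,0,0],0]
    - [[0,0,0],0]
    - [[0,0,0],0]
    - [[0,0,0],0]
    - [[0,0,0],0]

```text
t: 5.2
eef_pos: [645.6, 217.5, 21.8]
tcp_rot: [3.142, 0.0, 2.975]
ft_force: [0.0, -0.7, -0.3]
opening: 0.524
grip_force: 30.0
```

Run:
```python
from h import *
w=stn(-19,0);print(w)
plan([(645.6,217.5,100,170.45),(w[0],w[1],100,184.6),(w[0],w[1],60,184.6)],step=36)
```

```text
[561.46120131   2.77622044]
now 5.2 [645.6 217.5  21.8] 170.5 [ 0.  -0.7 -0.3] 0.524 30.000008046627045
[[[0.0, 0.0, -0.104], 0.0], [[0.0, 0.0, -0.104], 0.0], [[0.0, 0.0, -0.104], 0.0], [[0.027, -0.129, -0.0], -0.0112], [[0.032, -0.128, -0.0], -0.0112]]
[[[0.036, -0.127, -0.0], -0.0112], [[0.041, -0.125, -0.0], -0.0112], [[0.045, -0.124, -0.0], -0.0112], [[0.049, -0.122, -0.0], -0.0112], [[0.054, -0.12, -0.0], -0.0112]]
[[[-0.0, 0.0, 0.08], -0.0], [[-0.0, 0.0, 0.08], -0.0], [[0, 0, 0], 0], [[0, 0, 0], 0], [[0, 0, 0], 0]]
```

>>> arm_command:
  rows:
    - [[0,0,-0.104],0]
    - [[0,0,-0.104],0]
    - [[0,0,-0.104],0]
    - [[0.027,-0.129,0],-0.0112]
    - [[0.032,-0.128,0],-0.0112]

```text
t: 5.7
eef_pos: [621.1, 156.0, 100.4]
tcp_rot: [3.141, 0.001, 3.049]
ft_force: [0.7, -0.6, -2.6]
opening: 0.524
grip_force: 30.0
```

>>> arm_command:
  rows:
    - [[0.036,-0.127,0],-0.0112]
    - [[0.041,-0.125,0],-0.0112]
    - [[0.045,-0.124,0],-0.0112]
    - [[0.049,-0.122,0],-0.0112]
    - [[0.054,-0.12,0],-0.0112]

```text
t: 6.2
eef_pos: [560.5, 1.9, 99.8]
tcp_rot: [3.141, -0.0, -3.06]
ft_force: [0.9, -0.7, -2.7]
opening: 0.523
grip_force: 30.0
```

>>> arm_command:
  rows:
    - [[0,0,0.08],0]
    - [[0,0,0.04],0]
    - [[0,0,0],0]
    - [[0,0,0],0]
    - [[0,0,0],0]

```text
t: 6.7
eef_pos: [561.6, 3.5, 70.3]
tcp_rot: [-3.142, 0.001, -3.061]
ft_force: [-0.1, 0.6, -2.4]
opening: 0.527
grip_force: 30.0
```

Run:
```python
from h import *
from cell import models
w=stn(-19,0)
plan([(w[0],w[1],36.5,184.6)],step=15)
p,d=viewer.read_camera('scene')
p2,d2=viewer.read_camera('top');C=cloud('top',d2)
o=np.vstack([cv2.resize(p[150:270,190:350],(600,450)) [:300],cv2.resize(p2[120:240,190:430],(600,300))])
cv2.imwrite('pics/a.png',o[:,:,::-1])
# station refit from exposed plate + heel from scene
for n in ['heel_tall','seat','mouth']:
  print(n,[(np.round(x['position']).tolist(),round(x['confidence'],2)) for x in models.mark_of('scene',n)][:2])
```

```text
now 6.7 [561.6   3.5  70.3] -175.4 [-0.1  0.6 -2.4] 0.527 29.999598562717438
[[[0.0, -0.001, 0.045], 0.0001], [[0.0, -0.001, 0.045], 0.0001], [[0.0, -0.001, 0.045], 0.0001], [[0, 0, 0], 0], [[0, 0, 0], 0]]
heel_tall [([542.0, 300.0, 4.0], 0.69), ([560.0, 2.0, 51.0], 0.61)]
seat [([602.0, 3.0, 12.0], 0.59), ([522.0, -3.0, 13.0], 0.17)]
mouth [([524.0, -1.0, 11.0], 0.73)]
```

View pics/a.png

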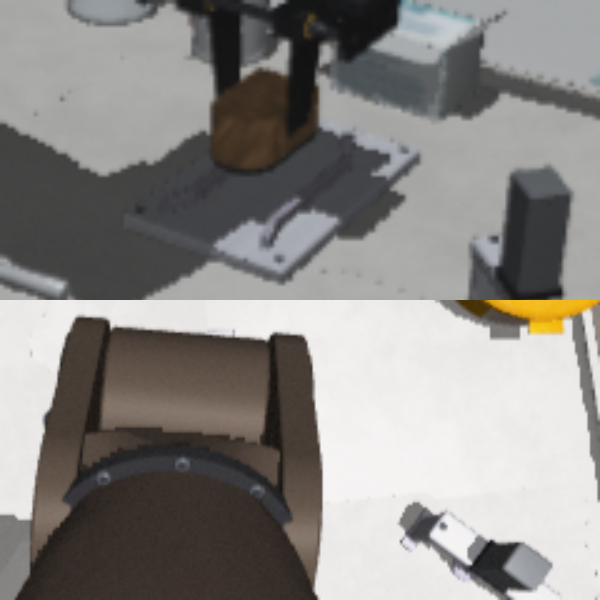

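The scene picture shows the cork held level above the channel, between the rails, at about (265,120).

>>> arm_command:
  rows:
    - [[0,-0.001,0.04],0]
    - [[0,-0.001,0.04],0]
    - [[0,0,0.04],0]
    - [[0,0,0.012],0]
    - [[0,0,0],0]

```text
t: 7.45
eef_pos: [560.9, 2.4, 36.0]
tcp_rot: [3.141, -0.001, -3.062]
ft_force: [-0.1, -0.9, -2.4]
opening: 0.526
grip_force: 30.0
```

>>> arm_command:
  rows:
    - [[0,0,0],0]
    - [[0,0,0],0]
    - [[0,0,0],0]
    - [[0,0,0],0]
    - [[0,0,0],0]

```text
t: 7.95
eef_pos: [561.3, 2.4, 37.1]
tcp_rot: [3.142, 0.0, -3.062]
ft_force: [0.8, -0.0, -1.6]
opening: 0.525
grip_force: 30.0
```

>>> arm_command:
  rows:
    - [[0,0,0.004],0]
    - [[0,0,0.004],0]
    - [[0,0,0.002],0]
    - [[0,0,0],0]
    - [[0,0,0],0]

```text
t: 8.45
eef_pos: [561.3, 2.4, 34.3]
tcp_rot: [3.142, -0.0, -3.062]
ft_force: [-0.8, 0.5, -2.3]
opening: 0.525
grip_force: 30.0
```

Run:
```python
from h import *
w=stn(28,0)
s=state();plan([(w[0],w[1],s['eef_pos'][2],184.6)],step=8)
```

```text
now 8.45 [561.3   2.4  34.3] -175.4 [-0.8  0.5 -2.3] 0.525 29.999630749225616
[[[-0.031, 0.0, -0.0], -0.0], [[-0.031, 0.0, -0.0], -0.0], [[-0.031, 0.0, -0.0], -0.0], [[-0.031, 0.0, -0.0], -0.0], [[-0.031, 0.0, -0.0], -0.0]]
[[[-0.031, 0.0, -0.0], -0.0], [[0, 0, 0], 0], [[0, 0, 0], 0], [[0, 0, 0], 0], [[0, 0, 0], 0]]
```

>>> arm_command:
  rows:
    - [[-0.03,0,0],0]
    - [[-0.03,0,0],0]
    - [[-0.03,0,0],0]
    - [[-0.03,0,0],0]
    - [[-0.03,0,0],0]

```text
t: 8.95
eef_pos: [599.4, 5.5, 34.3]
tcp_rot: [3.141, -0.0, -3.061]
ft_force: [-0.2, -0.8, -2.6]
opening: 0.522
grip_force: 30.0
```

>>> arm_command:
  rows:
    - [[-0.012,0,0.002],0]
    - [[-0.008,0,0],0]
    - [[-0.008,0,0],0]
    - [[0,0,0],0]
    - [[0,0,0],0]

```text
t: 9.45
eef_pos: [605.5, 6.0, 33.8]
tcp_rot: [3.141, -0.0, -3.062]
ft_force: [1.0, 0.3, -2.4]
opening: 0.523
grip_force: 30.0
```

>>> arm_command:
  rows:
    - [[-0.004,0,0],0]
    - [[-0.004,0,0],0]
    - [[-0.004,0,0],0]
    - [[0,0,0],0]
    - [[0,0,0],0]

```text
t: 9.95
eef_pos: [608.6, 6.2, 33.9]
tcp_rot: [3.142, -0.0, -3.062]
ft_force: [-0.5, 0.1, -1.5]
opening: 0.525
grip_force: 30.0
```

>>> arm_command:
  rows:
    - [[-0.004,0,0],0]
    - [[0,0,0],0]
    - [[0,0,0],0]
    - [[0,0,0],0]
    - [[0,0,0],0]

```text
t: 10.45
eef_pos: [608.7, 6.3, 33.9]
tcp_rot: [3.141, -0.002, -3.061]
ft_force: [-4.5, -1.3, 0.9]
opening: 0.521
grip_force: 30.0
```

>>> arm_command:
  rows:
    - [[0,0,0.002],0]
    - [[0,0,0.001],0]
    - [[0,0,0],0]
    - [[0,0,0],0]
    - [[0,0,0],0]

```text
t: 10.95
eef_pos: [608.7, 6.2, 33.8]
tcp_rot: [3.141, -0.002, -3.062]
ft_force: [-8.7, -0.8, 8.1]
opening: 0.524
grip_force: 30.0
```

>>> arm_command:
  rows:
    - [[0,0,0],0]
    - [[0,0,0],0]
    - [[0,0,0],0]
    - [[0,0,0],0]
    - [[0,0,0],0]
  claw: 1

```text
t: 11.45
eef_pos: [609.7, 6.3, 33.1]
tcp_rot: [3.142, 0.0, -3.062]
ft_force: [-0.1, 0.8, 0.8]
opening: 0.886
grip_force: 0.0
```

>>> arm_command:
  rows:
    - [[0,0,0],0]
    - [[0,0,0],0]
    - [[0,0,0],0]
    - [[0,0,0],0]
    - [[0,0,0],0]

```text
t: 11.95
eef_pos: [609.6, 6.3, 33.1]
tcp_rot: [3.142, 0.0, -3.062]
ft_force: [-0.1, -0.5, 1.1]
opening: 0.998
grip_force: 0.0
```

Run:
```python
from h import *
plan([(608.7,6.3,230,184.6),(471.3,-248.5,230,139.4)],step=40)
```

```text
now 11.95 [609.6   6.3  33.1] -175.4 [-0.1 -0.5  1.1] 0.998 0.0
[[[0.001, 0.0, -0.157], -0.0], [[0.001, 0.0, -0.157], -0.0], [[0.001, 0.0, -0.157], -0.0], [[0.001, 0.0, -0.157], -0.0], [[0.001, 0.0, -0.157], -0.0]]
[[[0.079, -0.121, -0.0], 0.0314], [[0.066, -0.129, -0.0], 0.0314], [[0.053, -0.135, -0.0], 0.0314], [[0.04, -0.139, -0.0], 0.0314], [[0.026, -0.142, -0.0], 0.0314]]
[[[0.012, -0.144, -0.0], 0.0314], [[-0.002, -0.145, -0.0], 0.0314], [[-0.017, -0.144, -0.0], 0.0314], [[0, 0, 0], 0], [[0, 0, 0], 0]]
```

>>> arm_command:
  rows:
    - [[0,0,-0.157],0]
    - [[0,0,-0.157],0]
    - [[0,0,-0.157],0]
    - [[0,0,-0.157],0]
    - [[0,0,-0.157],0]

```text
t: 12.45
eef_pos: [609.3, 6.3, 231.1]
tcp_rot: [3.142, 0.0, -3.062]
ft_force: [0.3, -0.4, 0.7]
opening: 0.999
grip_force: 0.0
```

>>> arm_command:
  rows:
    - [[0.079,-0.121,0],0.0314]
    - [[0.066,-0.129,0],0.0314]
    - [[0.053,-0.135,0],0.0314]
    - [[0.04,-0.139,0],0.0314]
    - [[0.026,-0.142,0],0.0314]

```text
t: 12.95
eef_pos: [522.9, -154.0, 229.5]
tcp_rot: [3.142, 0.0, 2.725]
ft_force: [0.8, 0.8, -0.1]
opening: 0.999
grip_force: 0.0
```

>>> arm_command:
  rows:
    - [[0.012,-0.144,0],0.0314]
    - [[-0.002,-0.145,0],0.0314]
    - [[-0.017,-0.144,0],0.0314]
    - [[0,0,0],0]
    - [[0,0,0],0]

```text
t: 13.45
eef_pos: [471.8, -248.9, 229.4]
tcp_rot: [3.141, -0.0, 2.432]
ft_force: [-0.3, -0.6, -0.8]
opening: 0.994
grip_force: 0.0
```

Run:
```python
from h import *
p,d=viewer.read_camera('scene');p2,d2=viewer.read_camera('top')
C=cloud('top',d2)[125:235,222:300].reshape(-1,3);Q=C[(C[:,2]>42)&(C[:,2]<65)]
print('heel',len(Q),rect(Q));r=rect(Q)[0]-ST;c,s=cos(SY),sin(SY);print('in station',c*r[0]+s*r[1],-s*r[0]+c*r[1])
Cs=cloud('scene',d);Q=Cs[(Cs[...,2]>125)&(Cs[...,2]<160)&(abs(Cs[...,0]-471)<60)&(abs(Cs[...,1]+248)<60)]
print('grip scene',len(Q),rect(Q))
o=np.vstack([cv2.resize(p[150:290,200:400],(570,399))[:330],cv2.resize(p2[125:215,205:395],(570,270))])
cv2.imwrite('pics/b.png',o[:,:,::-1])
plan([(471.3,-248.5,106,139.4)],step=30)
```

```text
heel 855 (array([602.9,   6.5]), array([79.9, 49.8]), 4.8)
in station 22.60396239878905 0.38843773520441793
grip scene 265 (array([ 470. , -251.2]), array([32.9, 26. ]), 51.9)
now 13.55 [ 472.4 -247.9  229.4] 139.4 [0.6 0.2 0.2] 1.003 0.0
[[[0.0, -0.001, 0.099], 0.0], [[0.0, -0.001, 0.099], 0.0], [[0.0, -0.001, 0.099], 0.0], [[0.0, -0.001, 0.099], 0.0], [[0.0, -0.001, 0.099], 0.0]]
```

View pics/b.png

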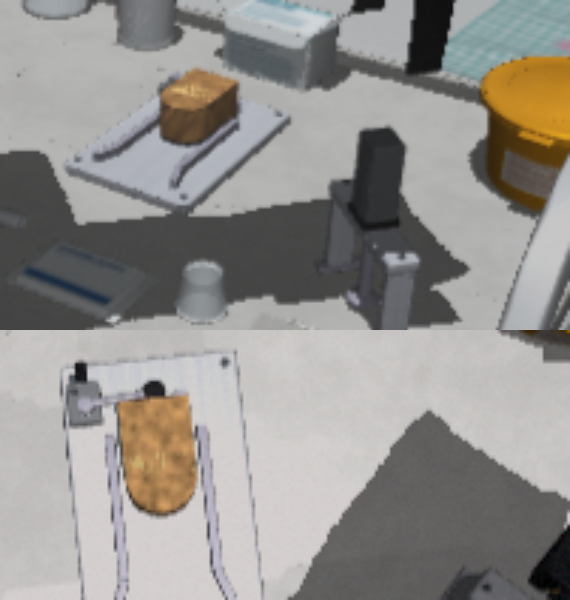

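The raise is seated at station (22.6, 0.4). In the lower panel the roller at (153,388) is pushed past the flat end. Now the gauge grasp.

>>> arm_command:
  rows:
    - [[0,0,0.099],-0.002]
    - [[0,0,0.099],0]
    - [[0,0,0.099],0]
    - [[0,0,0.099],0]
    - [[0,0,0.09],0]

```text
t: 14.05
eef_pos: [472.6, -247.3, 106.8]
tcp_rot: [3.141, -0.0, 2.441]
ft_force: [-0.4, -0.1, 0.3]
opening: 1.001
grip_force: 0.0
```

>>> arm_command:
  rows:
    - [[0,0,0],0]
    - [[0,0,0],0]
    - [[0,0,0],0]
    - [[0,0,0],0]
    - [[0,0,0],0]
  claw: 0

```text
t: 14.55
eef_pos: [472.4, -248.5, 108.7]
tcp_rot: [3.141, 0.001, 2.439]
ft_force: [-0.3, -0.5, 0.2]
opening: 0.642
grip_force: 0.0
```

>>> arm_command:
  rows:
    - [[0,0,0],0]
    - [[0,0,0],0]
    - [[0,0,0],0]
    - [[0,0,0],0]
    - [[0,0,0],0]

```text
t: 15.05
eef_pos: [472.0, -248.5, 107.8]
tcp_rot: [-3.142, -0.0, 2.439]
ft_force: [-1.3, -0.8, -1.6]
opening: 0.317
grip_force: 29.9
```

>>> arm_command:
  rows:
    - [[0,0,0],0]
    - [[0,0,0],0]
    - [[0,0,0],0]
    - [[0,0,0],0]
    - [[0,0,0],0]

```text
t: 15.55
eef_pos: [472.0, -248.4, 107.7]
tcp_rot: [-3.142, -0.0, 2.439]
ft_force: [-0.7, -0.6, -2.6]
opening: 0.316
grip_force: 29.9
```

Run:
```python
from h import *
s=state();e=s['eef_pos'];y=degrees(s['tcp_rot'][2])
w=stn(22.4,0.3);print(w)
plan([(e[0],e[1],e[2]+90,y),(w[0],w[1],e[2]+90,184.6),(w[0],w[1],e[2]+45,184.6)],step=36,dz=6)
```

```text
[602.7037872    6.39548957]
now 15.55 [ 472.  -248.4  107.7] 139.7 [-0.7 -0.6 -2.6] 0.316 29.915016889572144
[[[0.0, 0.0, -0.12], -0.0], [[0.0, 0.0, -0.12], -0.0], [[0.0, 0.0, -0.12], -0.0], [[0.032, 0.139, -0.0], -0.0312], [[0.019, 0.142, -0.0], -0.0312]]
[[[0.005, 0.143, -0.0], -0.0312], [[-0.009, 0.143, -0.0], -0.0312], [[-0.023, 0.141, -0.0], -0.0312], [[-0.037, 0.138, -0.0], -0.0312], [[-0.05, 0.134, -0.0], -0.0312]]
[[[-0.063, 0.129, -0.0], -0.0312], [[-0.0, 0.0, 0.09], -0.0], [[-0.0, 0.0, 0.09], -0.0], [[0, 0, 0], 0], [[0, 0, 0], 0]]
```

>>> arm_command:
  rows:
    - [[0,0,-0.12],0]
    - [[0,0,-0.12],0]
    - [[0,0,-0.12],0]
    - [[0.032,0.139,0],-0.0312]
    - [[0.019,0.142,0],-0.0312]

```text
t: 16.05
eef_pos: [505.0, -184.6, 198.6]
tcp_rot: [3.141, 0.001, 2.636]
ft_force: [0.6, -0.4, -4.4]
opening: 0.312
grip_force: 30.0
```

>>> arm_command:
  rows:
    - [[0.005,0.143,0],-0.0312]
    - [[-0.009,0.143,0],-0.0312]
    - [[-0.023,0.141,0],-0.0312]
    - [[-0.037,0.138,0],-0.0312]
    - [[-0.05,0.134,0],-0.0312]

```text
t: 16.55
eef_pos: [586.4, -24.0, 197.5]
tcp_rot: [3.141, -0.001, 3.129]
ft_force: [0.6, -0.3, -5.0]
opening: 0.31
grip_force: 30.0
```

>>> arm_command:
  rows:
    - [[-0.063,0.129,0],-0.0312]
    - [[0,0,0.06],0]
    - [[0,0,0.06],0]
    - [[0,0,0],0]
    - [[0,0,0],0]

```text
t: 17.05
eef_pos: [602.3, 6.3, 167.8]
tcp_rot: [3.141, -0.001, -3.06]
ft_force: [1.2, -0.1, -4.8]
opening: 0.309
grip_force: 30.0
```

Run:
```python
from h import *
p,d=viewer.read_camera('scene')
cv2.imwrite('pics/c.png',cv2.resize(p[110:260,190:390],(800,600))[:,:,::-1])
w=stn(22.4,0.3)
plan([(w[0],w[1],121,184.6)],step=11)
```

```text
now 17.1 [602.6   6.2 168.3] -175.4 [-0.3  0.8 -5. ] 0.313 29.99001145362854
[[[-0.0, 0.0, 0.038], 0.0], [[-0.0, 0.0, 0.038], 0.0], [[-0.0, 0.0, 0.038], 0.0], [[-0.0, 0.0, 0.038], 0.0], [[-0.0, 0.0, 0.038], 0.0]]
```

View pics/c.png

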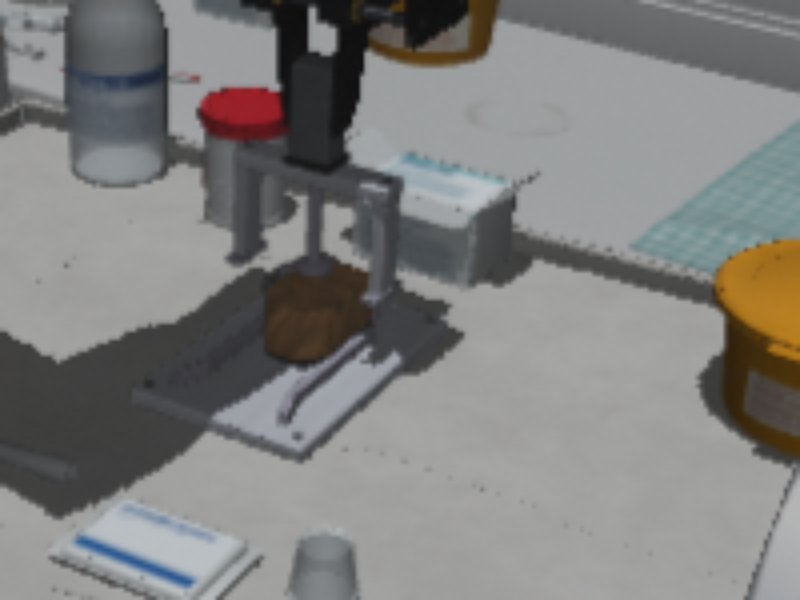

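The gauge hangs level and square across the channel, with its foot at (315,268) over the raise. Next I'll lower it gently.

>>> arm_command:
  rows:
    - [[0,0,0.038],0]
    - [[0,0,0.038],0]
    - [[0,0,0.038],0]
    - [[0,0,0.034],0]
    - [[0,0,0.025],0]

```text
t: 17.6
eef_pos: [602.3, 6.2, 123.6]
tcp_rot: [3.141, -0.0, -3.06]
ft_force: [1.1, -0.6, -3.7]
opening: 0.316
grip_force: 30.0
```

>>> arm_command:
  rows:
    - [[0,0,0],0]
    - [[0,0,0],0]
    - [[0,0,0],0]
    - [[0,0,0],0]
    - [[0,0,0],0]

```text
t: 18.1
eef_pos: [602.4, 6.4, 124.9]
tcp_rot: [3.141, 0.0, -3.06]
ft_force: [-0.8, 0.4, -4.0]
opening: 0.315
grip_force: 30.0
```

>>> arm_command:
  rows:
    - [[0,0,0.006],0]
    - [[0,0,0.006],0]
    - [[0,0,0.004],0]
    - [[0,0,0],0]
    - [[0,0,0],0]

```text
t: 18.6
eef_pos: [602.5, 6.3, 120.6]
tcp_rot: [3.141, 0.0, -3.06]
ft_force: [-0.0, 0.5, -4.1]
opening: 0.316
grip_force: 30.0
```

>>> arm_command:
  rows:
    - [[0,0,0.003],0]
    - [[0,0,0],0]
    - [[0,0,0],0]
    - [[0,0,0],0]
    - [[0,0,0],0]

```text
t: 19.1
eef_pos: [602.5, 6.3, 119.9]
tcp_rot: [3.142, 0.0, -3.06]
ft_force: [1.2, 0.2, -2.7]
opening: 0.313
grip_force: 30.0
```

Contact is starting, so I'll lower a little more, then release and retreat.

>>> arm_command:
  rows:
    - [[0,0,0.002],0]
    - [[0,0,0],0]
    - [[0,0,0],0]
    - [[0,0,0],0]
    - [[0,0,0],0]

```text
t: 19.6
eef_pos: [602.5, 6.3, 119.7]
tcp_rot: [3.142, 0.001, -3.06]
ft_force: [-0.5, 1.1, 5.6]
opening: 0.309
grip_force: 30.0
```

>>> arm_command:
  rows:
    - [[0,0,0],0]
    - [[0,0,0],0]
    - [[0,0,0],0]
    - [[0,0,0],0]
    - [[0,0,0],0]
  claw: 0.6

```text
t: 20.1
eef_pos: [602.4, 6.3, 119.3]
tcp_rot: [3.142, -0.0, -3.06]
ft_force: [0.2, -0.0, -0.2]
opening: 0.596
grip_force: 0.0
```

>>> arm_command:
  rows:
    - [[0,0,0],0]
    - [[0,0,0],0]
    - [[0,0,0],0]
    - [[0,0,0],0]
    - [[0,0,0],0]

```text
t: 20.6
eef_pos: [602.4, 6.3, 119.4]
tcp_rot: [3.142, 0.0, -3.06]
ft_force: [-0.9, -0.2, -0.4]
opening: 0.599
grip_force: 0.0
```

>>> arm_command:
  rows:
    - [[0,0,-0.08],0]
    - [[0,0,-0.12],0]
    - [[0,0,-0.16],0]
    - [[0,0,-0.16],0]
    - [[0,0,-0.1],0]

```text
t: 21.1
eef_pos: [602.8, 6.3, 277.5]
tcp_rot: [-3.141, 0.003, -3.06]
ft_force: [-0.1, 0.4, 0.4]
opening: 0.601
grip_force: 0.0
```

>>> arm_command:
  rows:
    - [[0.1,-0.1,0],0]
    - [[0.14,-0.14,0],0]
    - [[0.14,-0.14,0],0]
    - [[0.14,-0.14,0],0]
    - [[0,0,0],0]

```text
t: 21.6
eef_pos: [480.5, -136.9, 274.7]
tcp_rot: [-3.141, -0.0, -3.064]
ft_force: [0.9, 0.2, -0.6]
opening: 0.601
grip_force: 0.0
```

Run:
```python
from h import *
from cell import models
p,d=viewer.read_camera('scene');p2,d2=viewer.read_camera('top')
C=cloud('top',d2)[100:240,200:330].reshape(-1,3)
c,s=cos(SY),sin(SY)
for n,lo,hi in [('grip',140,185),('beam',80,102),('heel',45,60)]:
    Q=C[(C[:,2]>lo)&(C[:,2]<hi)]
    if len(Q)>5:
        R=rect(Q);r=R[0]-ST;print(n,len(Q),R,Q[:,2].mean(),'stn',c*r[0]+s*r[1],-s*r[0]+c*r[1])
print([(np.round(x['position']).tolist(),round(x['confidence'],2)) for x in models.mark_of('scene','gauge')][:2])
o=np.vstack([cv2.resize(p[110:260,190:390],(480,360)),cv2.resize(p2[115:235,200:440],(480,240))])
cv2.imwrite('pics/d.png',o[:,:,::-1])
print(state()['t'])
```

```text
grip 259 (array([602. ,   6.9]), array([26.4, 29.9]), 3.9) 161.57123134393188 stn 21.738940977909994 0.8593283184828884
beam 587 (array([601.4,   6.8]), array([ 28.7, 115.8]), 4.1) 93.32405777029973 stn 21.132853758403336 0.8077697852345804
heel 554 (array([655.7,   8.6]), array([185.2, 111.9]), 2.7) 51.66332642415861 stn 75.40230492236958 -1.7528298246012195
[([606.0, 8.0, 12.0], 0.94)]
21.75
```

View pics/d.png

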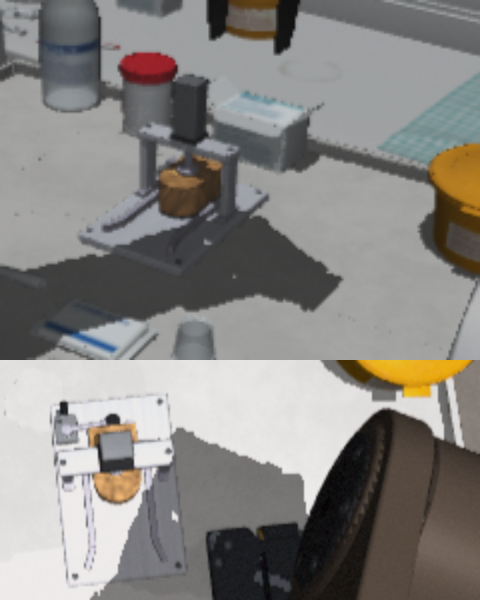

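The gauge stands square over the raise with both legs on the plate, its foot at (190,170) resting on the cork, and the roller at (113,420) is still pushed. The robot is clear, so I'm handing in.

```bash
python3 -c "
from cell import env
print(env.job_done())"
```

```text
the job is handed in; nothing more can be done
None
```

I handed the job in at about 22 s, with no verdict returned: in the last pictures the taller heel raise sits against the stops with the roller arm pushed over, and the gauge stands square over it with its foot near the middle; the switch angle and gauge reading couldn't be read directly.

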